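# Drift the seized axle pin out of a trolley castor

### The job

The axle pin of the laundry-trolley castor lying on its side on the wooden stand has seized. Take the drift punch (the straight steel one, not the ball-handled awl) out of the tool rack and drive the pin down and out of the castor, pushing on the pin's bare upper end until the punch's collar is down on the castor's boss. Let go and leave the punch standing there in the bore to keep wheel and fork lined up; leave the awl in the rack.

Things in the scene. Friction and masses are not known exactly. Their poses are not given: they have to be found in the camera images.
- drift_punch: loose steel drift punch, 0.15 kg, upright in a 16 mm hole of a fixed wooden rack (160 x 70, 72 high; awl in the other hole, 90 mm off). Origin: centre of the nose tip, z up, 18 mm above the board in the rack. From the tip: nose 10 dia to 54 mm; collar 26 dia, 54 to 60, resting on the rack; round shank 16 dia, 60 to 125, to be gripped. Lift straight up over 54 mm to clear the hole.
- castor: 92 mm castor wheel in a steel fork on its side on a fixed wooden stand. Origin on the vertical bore axis at board height (z = 0), x towards the mounting plate (73 mm out, top 118 high). Fork from z = 72 to 108 mm; a flared boss on top has its mouth at z = 114, about 25 mm wide, narrowing 6 mm down to the 16 mm bore. The pin comes out into a 36 mm gap between the stand's blocks.
- axle_pin (a joint): m the pin has gone straight down the bore. Dark steel, 13.6 mm dia, its 22 mm head on the lower end under the fork, its upper end bare and flat. At 0 (starts 0 to 0.004) the upper end is 120 mm above the board, 6 mm proud of the boss; at 0.048 it is just out below the fork; stop at 0.062. Moves only under 6 to 9 N, stays where left. About 0.060 with the collar on the boss.
- awl: loose awl with a wooden ball handle 36 mm wide, standing in the rack's other hole: a bystander, to be left there. Origin at its point, 42 mm above the board; the handle's top is 77 mm above the point.
Not all that is in view belongs to the job. There is more than one size of the drift_punch; the job needs the largest.

How it is judged:
By the outcome, as a careful person would: the job done as asked, in the order asked, and still so for the second after the job is handed in, with the robot touching nothing.
It also fails if it takes over 40 s, if anything falls off the work surface, if the arm or the gripper's body presses on something with over 40 N, if the wrist force passes 120 N, or if a joint passes its speed limit or range.

### The arm

A 7-joint arm with a two-finger parallel gripper is mounted at the origin on a cart in front of the work surface, level with it; the furniture and walls round the work are solid. World frame = base frame: x ahead of the robot, y to its left, z up, the work surface at z = 0. Lengths are in m, angles in rad, forces in N, time in s.
With the tool pointing down it reaches from about 0.425 to 0.925 m from the base axis. Payload 6.8 kg.
Tool frame: the origin (TCP) lies at the very end of the fingers, on their centre line; the grasp point (between the pads) lies 19 mm behind it (r.tcp_to_grasp is the distance from the TCP to the grasp point, in m); z points along the fingers, y is the line along which they close (so a half turn about z gives the same grasp; the last joint's range is limited). The gripper opens to 85 mm and grips with 20 to 120 N. Pads are 22 mm wide; open, the fingers measure 114 mm over their backs; the gripper's body (76 mm by 85 mm) begins 54 mm behind the grasp point. The pads swing forward as they close: fully open they stand 13 mm farther back than shut.
Start: joints at [1.22, 0.477, 0.022, 1.555, -0.011, 1.109, -0.083], TCP at [0.162, -0.655, 0.231] pointing down, gripper open.
Joint ranges: [-2.96, 2.96], [-0.34, 2.1], [-1.41, 1.46], [0.24, 2.44], [-1.37, 4.51], [0.17, 1.92], [-2.96, 2.96]. Speed limits (rad/s): [2.39, 2.39, 3.14, 3.14, 3.14, 3.14, 3.14].

### API

Orientations are given as a rotation vector (axis times angle).
In Python, from bench import r gives the robot as it stands.
- The arm moves only by the tool step_arm, never from a script. Its argument "moves" is a list of rows, each a list of 7 numbers: the shift along the tool's x, y, z in mm, then the turn, a rotation vector about the tool's x, y, z in rad, then the finger opening in mm, from 0 to 85.4. A call has 1 to 8 rows; each row is the pose to reach, as a shift and turn from the pose commanded when the call began, along the tool's axes at that moment; what a row does not reach only later rows make up. A row lasts 1/10 s, in which the tool goes at most 50 mm and 8.59 degrees, less where a joint would pass 70% of its speed; a pose out of reach is approached as far as the arm can. A call with a gripper value outside its range is refused whole. The fingers move at their own pace and stop on an object; "grip_force" is the grip in N (left out, the last holds). Time passes only in rows, so rows that repeat a pose let the fingers close. It gives the time, the measured TCP pose, the force, the opening and the grip force at its end, in the units of the state.
- r.get_obs(): the state, without advancing time (a new reading comes with each control period).
- r.grab_frame(name): name is "scene" or "side" or "wrist"; returns a dict with "image" (400x640x3 uint8, red, green, blue), "depth" (400x640 float32, m along the optical axis (not along the pixel's ray), 0 where there is no reading), "mtx" (3x3 intrinsics, pixels), "rvec" (rotation vector, rad) and "tvec" (3), from world to camera coordinates, as OpenCV has them. Camera axes: x right, y down, z forward; pixel columns grow to the right and rows downward; lengths in m; the calibration is good to about 2 mm. A picture is of the moment at which its call begins.
- r.hand_in(): hands the job in; it is judged then, once.
The state is a dict: "clock": time; "joints": joint angles; "qvel": joint speeds; "tau": joint torques, N m; "tcp_pos": TCP position; "orientation": TCP orientation; "contact_force": force on the tool from outside, world axes, zero at the start; "moment": the same for the moment, N m; "grip_width": finger opening in m; "gripper_force": force on a finger pad.
Only numpy, scipy, OpenCV 4.12 (cv2) and the standard library are available. Lean on these libraries where they do the work, as an engineer would, in place of code of your own. Each camera call takes 0.05 s, during which the arm holds its last target. There are 200 camera calls.

## Working session

There is one attempt and no reset: what is moved stays moved. The work goes in short steps, Python scripts to look and compute and a tool call to move; the robot and the scene stay as the last step left them, time stands still between calls to the robot, and variables do not carry over. Pictures are saved under pics/ and viewed, at most 10 in all, crops included, and the job is handed in when it is done.

Besides the shell and the picture viewer there is one more tool, called after "Emit:" in YAML: its name, and indented under it one key for each argument. step_arm: Moves the arm, as the interface text tells. Its arguments: {"type":"object","properties":{"moves":{"type":"array","items":{"type":"array","items":{"type":"number"}}},"grip_force":{"type":"number"}},"required":["moves"]}

```bash
mkdir -p pics; cat > h.py <<'E'
import numpy as np, cv2
from bench import r
def grab(n,save=None):
    f=r.grab_frame(n)
    np.savez(f'{n}.npz',**{k:np.asarray(v) for k,v in f.items()})
    if save: cv2.imwrite(f'pics/{save}.png',f['image'][...,::-1])
    return f
def load(n): return dict(np.load(f'{n}.npz'))
def cloud(f):
    d=f['depth'];v,u=np.indices(d.shape);K=f['mtx']
    P=np.stack([(u-K[0,2])/K[0,0]*d,(v-K[1,2])/K[1,1]*d,d],-1)
    R=cv2.Rodrigues(np.asarray(f['rvec'],float).reshape(3,1))[0]
    W=(P-np.asarray(f['tvec']).reshape(3))@R
    W[d<=0]=np.nan
    return W
def totool(p):
    o=r.get_obs();R=cv2.Rodrigues(np.asarray(o['orientation'],float).reshape(3,1))[0]
    return R.T@(np.asarray(p)-o['tcp_pos'])*1000
E
python3 - <<'E'
from h import *
a=grab('scene')['image'];b=grab('side')['image']
cv2.imwrite('pics/a.png',a[...,::-1]);cv2.imwrite('pics/b.png',b[...,::-1])
o=r.get_obs();print(o)
E
```

```text
{'clock': 0.1, 'joints': array([ 1.21988118,  0.47769592,  0.02235739,  1.55632423, -0.0115261 ,
        1.10927868, -0.08312022]), 'qvel': array([-0.00090373, -0.00332149,  0.00174204, -0.00189567, -0.00205248,
        0.00028024, -0.00078879]), 'tau': array([ 5.11343198e-03, -5.97762108e+01,  1.61426526e+00, -2.81952202e+01,
        1.28634754e-02,  5.05880904e-03,  4.52746406e-05]), 'tcp_pos': array([ 0.162161  , -0.65470432,  0.2304496 ]), 'orientation': array([-3.11693208e+00, -3.80250509e-01,  4.50396098e-04]), 'contact_force': array([ 0.48913407,  0.59661055, -0.40070204]), 'moment': array([-0.0409862 , -0.01262831,  0.01720672]), 'gripper_force': 0.0, 'grip_width': 0.08561137095989058}
```

View pics/a.png

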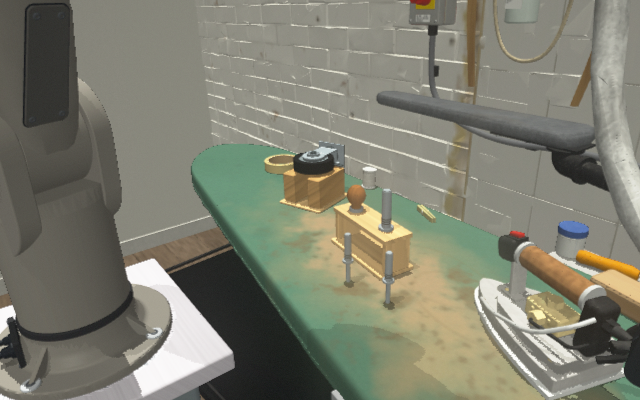

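View pics/b.png

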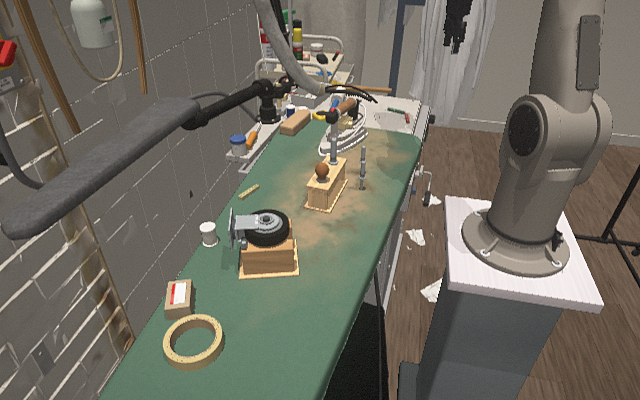

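Scene view: the candidates are the punch in the rack (387,210), two smaller punches standing free (347,260) and (388,280), and the ball-handled awl in the rack (357,198). The castor is at (318,160). I choose the rack punch, as the largest with its collar on the rack, and will check it in a crop.

```bash
python3 - <<'E'
from h import *
f=load('scene');W=cloud(f);g=load('side');V=cloud(g)
np.set_printoptions(precision=4,suppress=True)
for n,p in dict(punchtop=(387,192),punchmid=(387,208),collar=(386,228),awl=(357,193),p2=(347,238),p3=(388,256),castor=(313,155),rack=(372,222),plate=(338,150)).items(): print(n,W[p[1],p[0]])
for n,p in dict(punchtop=(334,125),awl=(322,168),castor=(266,220),p2=(363,152)).items(): print('side',n,V[p[1],p[0]])
A=cv2.resize(f['image'][130:310,270:430],None,fx=3.2,fy=3.2,interpolation=2)
B=cv2.resize(g['image'][190:290,210:310],None,fx=2.8,fy=5.76,interpolation=2)
B=cv2.resize(g['image'][195:285,220:310],None,fx=3.2,fy=3.2,interpolation=2)
C=np.zeros((576,800,3),np.uint8);C[:,:512]=A;C[:288,512:]=B
cv2.imwrite('pics/c.png',C[...,::-1])
E
```

```text
punchtop [ 0.4489 -0.1387  0.1409]
punchmid [ 0.452  -0.1367  0.1111]
collar [ 0.4478 -0.14    0.0772]
awl [ 0.4581 -0.0553  0.1103]
p2 [ 0.37   -0.1328  0.0825]
p3 [ 0.3779 -0.2155  0.0844]
castor [0.5262 0.1708 0.1112]
rack [ 0.4538 -0.0997  0.0712]
plate [0.6057 0.1817 0.1035]
side punchtop [ 0.4898 -0.3499  0.0752]
side awl [ 0.4621 -0.0301  0.1141]
side castor [0.5313 0.1896 0.1125]
side p2 [ 0.382  -0.207   0.0724]
```

View pics/c.png

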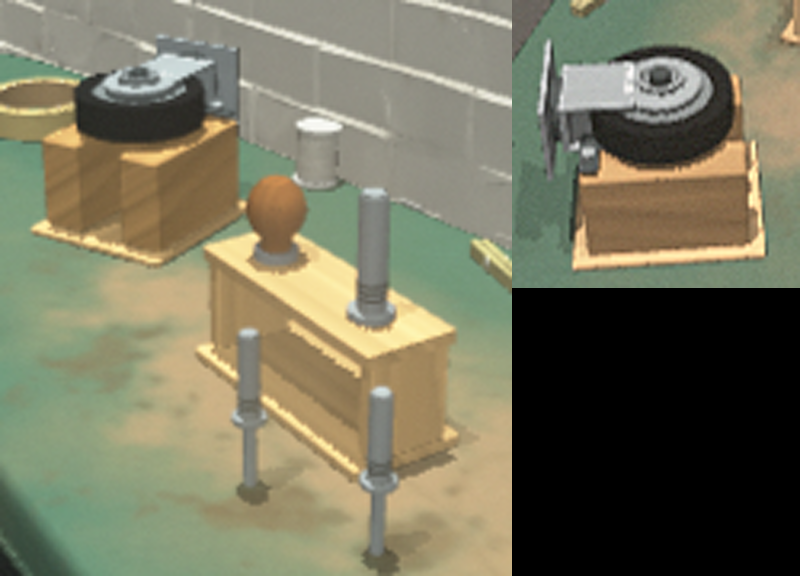

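The crop shows the rack punch at crop (372,240), clearly larger than the two free-standing ones, with its collar on the rack. The pin's end is at side pixel (266,219) and scene pixel (313,152). Next I fit the axes.

```bash
python3 - <<'E'
from h import *
from scipy.optimize import least_squares
np.set_printoptions(precision=4,suppress=True)
f=load('scene');W=cloud(f);g=load('side');V=cloud(g)
P=W[188:222,378:397].reshape(-1,3)
P=P[(P[:,2]>.085)&(P[:,2]<.138)&(np.hypot(P[:,0]-.455,P[:,1]+.14)<.02)]
s=least_squares(lambda c:np.hypot(P[:,0]-c[0],P[:,1]-c[1])-.008,[.455,-.14],loss='soft_l1',f_scale=.001)
print('punch',s.x,len(P),np.abs(s.fun).mean())
def ray(f,u,v,z):
    K=f['mtx'];R=cv2.Rodrigues(np.asarray(f['rvec'],float).reshape(3,1))[0]
    c=-R.T@f['tvec'].reshape(3);d=R.T@np.linalg.inv(K)@[u,v,1];return c+d*(z-c[2])/d[2]
print('pin scene',ray(f,313,152.5,.118),'side',ray(g,266.3,218.8,.118))
print('punch top scene',ray(f,386.6,190.5,.143))
Q=V[200:240,245:285].reshape(-1,3);print('side high pts',Q[(Q[:,2]>.113)])
t=np.array([*s.x,.25]);print('to punch above', totool(t), 'yaw tool',cv2.Rodrigues(r.get_obs()['orientation'])[0])
E
```

```text
punch [ 0.4539 -0.133 ] 283 0.0007074063162932617
pin scene [0.5243 0.168  0.118 ] side [0.5295 0.1923 0.118 ]
punch top scene [ 0.4493 -0.1373  0.143 ]
side high pts [[0.5369 0.1721 0.1136]
 [0.5351 0.1712 0.1132]
 [0.5436 0.1776 0.114 ]
 [0.5469 0.1806 0.1131]
 [0.5382 0.1809 0.1149]
 [0.5358 0.1817 0.1159]
 [0.5343 0.1799 0.1148]
 [0.5326 0.1789 0.1144]
 [0.5394 0.1838 0.1144]
 [0.5371 0.1843 0.1151]
 [0.5349 0.1845 0.1157]
 [0.5333 0.1832 0.1149]
 [0.531  0.1836 0.1156]
 [0.5297 0.1813 0.1142]
 [0.5387 0.1861 0.1137]
 [0.5365 0.1864 0.1143]
 [0.5337 0.1882 0.1161]
 [0.5316 0.1879 0.1163]
 [0.53   0.1866 0.1156]
 [0.5283 0.1854 0.115 ]
 [0.5272 0.1827 0.1131]
 [0.5193 0.181  0.1132]
 [0.5377 0.1891 0.1135]
 [0.5326 0.1914 0.1163]
 [0.5307 0.191  0.1163]
 [0.5302 0.1866 0.113 ]
 [0.5276 0.1878 0.1144]
 [0.5326 0.1919 0.1141]
 [0.5188 0.1893 0.1146]
 [0.5436 0.1966 0.1132]
 [0.5415 0.1964 0.1135]
 [0.5204 0.191  0.1131]
 [0.5349 0.1977 0.1131]
 [0.5233 0.1951 0.1132]
 [0.5319 0.2005 0.1133]
 [0.5281 0.1994 0.1131]]
to punch above [ 408.6098 -436.2841  -18.9028] yaw tool [[ 0.9707  0.2404 -0.0005]
 [ 0.2404 -0.9707  0.0015]
 [-0.0001 -0.0016 -1.    ]]
```

```bash
python3 - <<'E'
from h import *
np.set_printoptions(precision=3,suppress=True)
for n in('scene','side'):
    W=cloud(load(n)).reshape(-1,3)
    m=(W[:,2]>.15)&(W[:,2]<.8)&(W[:,0]>.1)&(W[:,0]<.75)&(W[:,1]<.3)&(W[:,1]>-.9)
    Q=W[m];print(n,len(Q))
    if len(Q):
        c,k=np.unique(np.round(Q/.1).astype(int),axis=0,return_counts=True)
        print(np.c_[c*.1,k][k>8])
E
```

```text
scene 8203
[[   0.1   -0.6    0.3  581. ]
 [   0.2   -0.6    0.3   52. ]
 [   0.6   -0.5    0.2   53. ]
 [   0.6   -0.4    0.2 2763. ]
 [   0.6   -0.4    0.3 1836. ]
 [   0.6   -0.3    0.3  661. ]
 [   0.6   -0.3    0.4   58. ]
 [   0.7   -0.4    0.3  270. ]
 [   0.7   -0.4    0.4  111. ]
 [   0.7   -0.3    0.3   64. ]
 [   0.7   -0.3    0.4 1754. ]]
side 2948
[[  0.1  -0.6   0.3 156. ]
 [  0.1  -0.6   0.4 122. ]
 [  0.2  -0.7   0.2  14. ]
 [  0.2  -0.7   0.3 203. ]
 [  0.2  -0.6   0.3 258. ]
 [  0.2  -0.6   0.4 284. ]
 [  0.6  -0.5   0.2  25. ]
 [  0.6  -0.4   0.2 469. ]
 [  0.6  -0.4   0.3  88. ]
 [  0.6  -0.3   0.3 242. ]
 [  0.7  -0.6   0.2  14. ]
 [  0.7  -0.6   0.3 213. ]
 [  0.7  -0.6   0.4  59. ]
 [  0.7  -0.3   0.3 263. ]
 [  0.7  -0.3   0.4 513. ]]
```

Emit:
step_arm:
  moves:
    - [34,-36,-5,0,0,0,50]
    - [68,-72,-10,0,0,0,50]
    - [103,-109,-20,0,0,0,50]
    - [137,-145,-30,0,0,0,50]
    - [171,-182,-40,0,0,0,50]
    - [205,-218,-40,0,0,0,50]
    - [240,-255,-40,0,0,0,50]
    - [274,-290,-40,0,0,0,50]

```text
clock: 0.9
tcp_pos: [0.3575, -0.3083, 0.2713]
orientation: [3.118, 0.38, -0.0]
contact_force: [1.6, 0.2, -0.0]
grip_width: 0.0501
gripper_force: 0.0
```

```bash
python3 - <<'E'
from h import *
np.set_printoptions(precision=4,suppress=True)
o=r.get_obs();print(o['clock'],o['tcp_pos'],o['joints'],totool([.4525,-.134,.27]))
E
```

```text
0.9 [ 0.3575 -0.3083  0.2713] [ 0.759   0.1098 -0.1937  1.9633  0.0243  1.0705 -0.7735] [ 134.1145 -146.3963    1.2688]
```

Emit:
step_arm:
  moves:
    - [33,-36,0,0,0,0,50]
    - [67,-73,0,0,0,0,50]
    - [100,-110,0,0,0,0,50]
    - [134,-146,0,0,0,0,50]
    - [134,-146,0,0,0,0,50]
    - [134,-146,0,0,0,0,50]

```text
clock: 1.5
tcp_pos: [0.4522, -0.1354, 0.271]
orientation: [-3.118, -0.385, 0.001]
contact_force: [0.4, -1.0, -0.5]
grip_width: 0.0502
gripper_force: 0.0
```

```bash
python3 - <<'E'
from h import *
np.set_printoptions(precision=4,suppress=True)
f=grab('wrist','d');W=cloud(f)
P=W.reshape(-1,3);P=P[(P[:,2]>.085)&(P[:,2]<.15)&(np.hypot(P[:,0]-.4525,P[:,1]+.134)<.03)]
print(len(P))
T=P[P[:,2]>.139];print('top',T.mean(0) if len(T) else None,len(T), T.min(0),T.max(0))
o=r.get_obs();print(o['clock'],o['tcp_pos'],o['joints'])
E
```

```text
511
top [ 0.4555 -0.1324  0.143 ] 268 [ 0.4473 -0.14    0.1392] [ 0.4623 -0.1248  0.1452]
1.55 [ 0.4516 -0.1368  0.2709] [ 0.5034  0.1231 -0.3696  1.9538  0.0509  1.0745 -1.2158]
```

View pics/d.png

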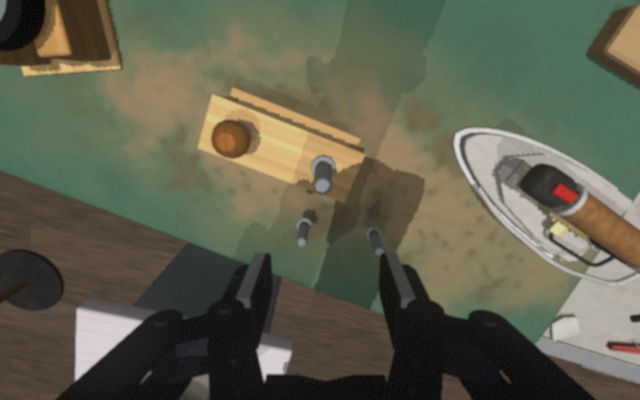

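The wrist view shows the punch top at (322,163), the awl ball at (231,139), and the two small punches at (303,232) and (375,238), all clear of the fingers' descent.

```bash
python3 - <<'E'
from h import *
print(totool([.4553,-.1325,.098]),r.get_obs()['tcp_pos'])
E
```

```text
[  4.82477053  -3.27200413 172.92981507] [ 0.45158571 -0.13679417  0.27093487]
```

Emit:
step_arm:
  moves:
    - [5,-3,35,0,0,0,50]
    - [5,-3,70,0,0,0,50]
    - [5,-3,100,0,0,0,50]
    - [5,-3,130,0,0,0,50]
    - [5,-3,155,0,0,0,50]
    - [5,-3,173,0,0,0,50]
    - [5,-3,173,0,0,0,50]

```text
clock: 2.25
tcp_pos: [0.4535, -0.1338, 0.0961]
orientation: [-3.118, -0.376, 0.008]
contact_force: [-0.2, 0.3, 0.2]
grip_width: 0.0498
gripper_force: 0.0
```

```bash
python3 - <<'E'
from h import *
print(totool([.4553,-.1325,.098]),r.get_obs()['tcp_pos'])
E
```

```text
[ 2.05410953 -0.81006881 -1.95143823] [ 0.45348661 -0.13377389  0.0960577 ]
```

Close; now grip.

Emit:
step_arm:
  moves:
    - [2,-1,0,0,0,0,30]
    - [2,-1,0,0,0,0,10]
    - [2,-1,0,0,0,0,10]
    - [2,-1,0,0,0,0,10]
    - [2,-1,0,0,0,0,10]
    - [2,-1,0,0,0,0,10]
  grip_force: 80

```text
clock: 2.85
tcp_pos: [0.4589, -0.1312, 0.0996]
orientation: [3.117, 0.38, 0.003]
contact_force: [-1.2, -0.7, 6.4]
grip_width: 0.0146
gripper_force: 78.1
```

Emit:
step_arm:
  moves:
    - [0,0,-10,0,0,0,10]
    - [0,0,-25,0,0,0,10]
    - [0,0,-45,0,0,0,10]
    - [0,0,-65,0,0,0,10]
    - [0,0,-90,0,0,0,10]
    - [0,0,-110,0,0,0,10]
    - [0,0,-110,0,0,0,10]

```text
clock: 3.55
tcp_pos: [0.4597, -0.1311, 0.2115]
orientation: [3.116, 0.38, 0.009]
contact_force: [0.3, -0.6, -1.1]
grip_width: 0.014
gripper_force: 77.9
```

```bash
python3 - <<'E'
from h import *
np.set_printoptions(precision=4,suppress=True)
o=r.get_obs();print(o['tcp_pos'],o['joints'],o['contact_force'],o['grip_width'],totool([.5,.11,.25]))
W=cloud(grab('scene'));P=W.reshape(-1,3)
m=(np.hypot(P[:,0]-o['tcp_pos'][0],P[:,1]-o['tcp_pos'][1])<.03)&(P[:,2]>.1)&(P[:,2]<.185)
Q=P[m];h=np.round(Q[:,2]/.006)*.006
for z in np.unique(h):
    q=Q[h==z];print(z,len(q),q[:,:2].mean(0),np.ptp(q[:,1]))
E
```

```text
[ 0.4597 -0.1311  0.2115] [ 0.4844  0.197  -0.3789  2.0174  0.0912  0.937  -1.2696] [ 0.279  -0.5643 -1.06  ] 0.013986698150474527 [  97.2838 -224.2184  -38.6636]
0.132 16 [ 0.4526 -0.1364] 0.005381701382074083
0.138 22 [ 0.4529 -0.1359] 0.005601987716147561
0.14400000000000002 19 [ 0.4523 -0.1363] 0.0072267434872698155
0.15 23 [ 0.4522 -0.1362] 0.008181021180957454
0.156 20 [ 0.4519 -0.1359] 0.006155165129079626
0.162 21 [ 0.4522 -0.1355] 0.006453416960744002
0.168 20 [ 0.4518 -0.1358] 0.007853258346722042
0.17400000000000002 22 [ 0.4518 -0.1356] 0.009388025028101155
0.18 17 [ 0.4519 -0.1362] 0.0068634532158555195
0.186 12 [ 0.4496 -0.1401] 0.016235502415588965
```

Emit:
step_arm:
  moves:
    - [5,-15,-30,0,0,0,10]
    - [20,-60,-39,0,0,0,10]
    - [35,-105,-39,0,0,0,10]
    - [50,-150,-39,0,0,0,10]
    - [65,-195,-39,0,0,0,10]
    - [80,-239,-39,0,0,0,10]
    - [80,-239,-39,0,0,0,10]
    - [80,-239,-39,0,0,0,10]

```text
clock: 4.4
tcp_pos: [0.4772, 0.1212, 0.2461]
orientation: [3.118, 0.385, -0.004]
contact_force: [-0.0, -0.3, -2.6]
grip_width: 0.0141
gripper_force: 78.4
```

```bash
python3 - <<'E'
from h import *
np.set_printoptions(precision=4,suppress=True)
o=r.get_obs();print(o['tcp_pos'],o['joints'],o['orientation'])
grab('scene','e1');grab('side','e2');f=grab('wrist','e3')
W=cloud(f);P=W.reshape(-1,3)
m=(np.hypot(P[:,0]-.531,P[:,1]-.185)<.02)&(P[:,2]>.1125)&(P[:,2]<.125)
print(m.sum(),P[m].mean(0),P[m].min(0),P[m].max(0))
E
```

```text
[0.4772 0.1212 0.2461] [ 0.1259  0.2085 -0.5677  1.9321  0.1287  1.0389 -1.8225] [ 3.1178  0.3854 -0.0037]
880 [0.5348 0.1834 0.1152] [0.5191 0.1673 0.1125] [0.5503 0.1988 0.1197]
```

View pics/e3.png

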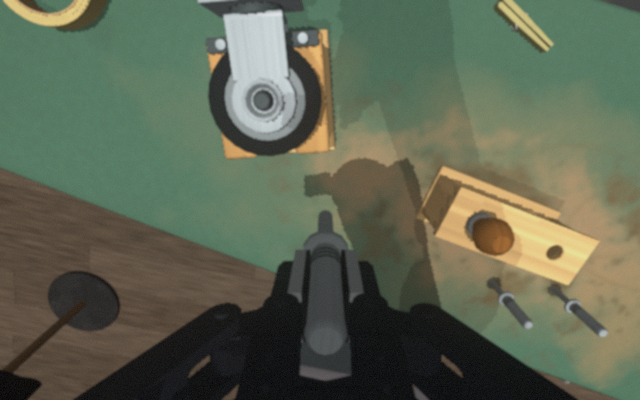

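Wrist view: the pin end is at (263,100) inside the boss, and the held punch's nose tip is near (325,213), with the rack's punch hole now empty. I'll enlarge it for precise pixels.

```bash
python3 - <<'E'
from h import *
np.set_printoptions(precision=4,suppress=True)
f=load('wrist');I=f['image'][...,::-1]
A=cv2.resize(I[60:140,220:310],None,fx=4.4,fy=4.4,interpolation=cv2.INTER_CUBIC)
B=cv2.resize(I[200:280,280:370],None,fx=4.4,fy=4.4,interpolation=cv2.INTER_CUBIC)
cv2.imwrite('pics/g.png',np.hstack([A,B]))
W=cloud(f)
# pin pts
P=W[85:116,248:280].reshape(-1,3)
T=P[(P[:,2]>.1165)];print('pin?',len(T),T.mean(0),T.min(0),T.max(0))
print('nose region depth->world');
for v in range(208,262,6): print(v,W[v,318:334:3].round(4).tolist()[2], W[v,325])
o=r.get_obs()
S=cloud(load('scene')).reshape(-1,3);V=cloud(load('side')).reshape(-1,3)
from scipy.optimize import least_squares
for n,C in(('scene',S),('side',V),('wrist',W.reshape(-1,3))):
    m=(np.hypot(C[:,0]-.475,C[:,1]-.12)<.03)&(C[:,2]>.165)&(C[:,2]<.215);Q=C[m];print(n,len(Q))
    if len(Q)<20: continue
    s=least_squares(lambda c:np.hypot(Q[:,0]-c[0]-c[2]*(Q[:,2]-.164),Q[:,1]-c[1]-c[3]*(Q[:,2]-.164))-.005,[.477,.121,0,0],loss='soft_l1',f_scale=.001)
    print(s.x,np.abs(s.fun).mean(),Q[:,2].min())
E
```

```text
pin? 193 [0.5348 0.1829 0.1174] [0.5287 0.1763 0.1165] [0.5408 0.1892 0.1197]
nose region depth->world
208 [0.4197, 0.1057, 0.0006] [0.4201 0.1046 0.0009]
214 [0.4775, 0.1195, 0.1747] [0.4777 0.1188 0.175 ]
220 [0.4776, 0.1195, 0.1859] [0.4779 0.1189 0.1862]
226 [0.4778, 0.1195, 0.1961] [0.4777 0.1189 0.1955]
232 [0.4847, 0.1212, 0.221] [0.4855 0.1208 0.2224]
238 [0.4833, 0.1208, 0.2255] [0.4834 0.1203 0.2254]
244 [0.4807, 0.1202, 0.2271] [0.4811 0.1197 0.2277]
250 [0.4809, 0.1202, 0.2344] [0.4807 0.1196 0.2338]
256 [0.4806, 0.1201, 0.2402] [0.4808 0.1197 0.2404]
scene 116
[ 0.4723  0.1193 -0.0083 -0.0055] 0.0010056671988209933 0.16572319306414265
side 100
[0.4715 0.1188 0.0175 0.0009] 0.0007693450087221367 0.16580484453493483
wrist 280
[0.4811 0.1193 0.0197 0.0166] 0.0012150226759615214 0.16661076342481235
```

View pics/g.png

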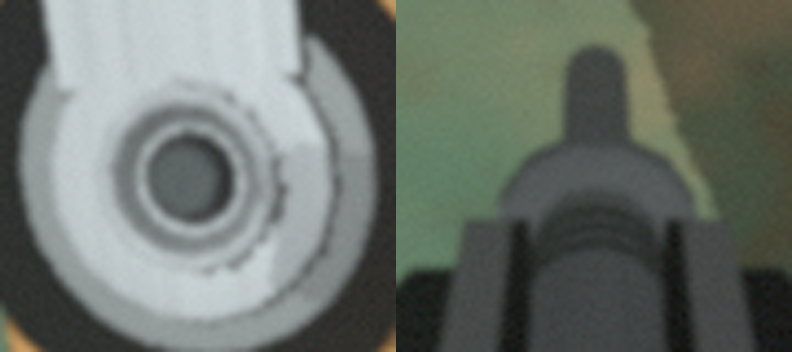

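The crop shows the pin centre at about (262.7,100.5) and the nose upright with its tip at about (325,211). By wrist depth the pin is at (0.5348, 0.1829, 0.117) and the nose axis at (0.4728, 0.118).

Emit:
step_arm:
  moves:
    - [25,-16,0,0,0,0,10]
    - [50,-32,0,0,0,0,10]
    - [76,-48,0,0,0,0,10]
    - [76,-48,15,0,0,0,10]
    - [76,-48,30,0,0,0,10]
    - [76,-48,30,0,0,0,10]
    - [76,-48,30,0,0,0,10]

```text
clock: 5.25
tcp_pos: [0.5396, 0.1836, 0.2166]
orientation: [3.118, 0.378, -0.003]
contact_force: [0.2, 0.8, -0.8]
grip_width: 0.0144
gripper_force: 78.4
```

```bash
python3 - <<'E'
from h import *
np.set_printoptions(precision=4,suppress=True)
from scipy.optimize import least_squares
o=r.get_obs();t=o['tcp_pos'];print(t,o['contact_force'],o['orientation'])
ims=[]
for n,x0 in(('scene',(.530,.181)),('side',(.530,.181)),('wrist',None)):
    f=grab(n);C=cloud(f).reshape(-1,3)
    m=(np.hypot(C[:,0]-.532,C[:,1]-.182)<.02)
    Q=C[m&(C[:,2]>.137)&(C[:,2]<.18)]
    B=C[m&(C[:,2]>.112)&(C[:,2]<.116)]
    print(n,len(Q),Q.mean(0),Q[:,2].min(),'boss',len(B),B.mean(0))
    R=cv2.Rodrigues(f['rvec'].astype(float).reshape(3,1))[0];c=-R.T@np.asarray(f['tvec']).reshape(3)
    d=c[:2]-Q[:,:2].mean(0);d/=np.hypot(*d)
    s=least_squares(lambda p:np.hypot(Q[:,0]-p[0],Q[:,1]-p[1])-.005,Q[:,:2].mean(0)-d*.004,loss='soft_l1',f_scale=.001)
    print('  axis',s.x,np.abs(s.fun).mean())
    p,_=cv2.projectPoints(np.array([[.5348,.1829,.122]]),f['rvec'].astype(float),np.asarray(f['tvec'],float),np.asarray(f['mtx'],float),None)
    u,v=p.ravel().astype(int);A=f['image'][max(0,v-40):v+40,max(0,u-33):u+33,::-1]
    ims.append(cv2.resize(A,(264,320),interpolation=cv2.INTER_CUBIC));print('  px',u,v)
cv2.imwrite('pics/i.png',np.hstack(ims))
E
```

```text
[0.5396 0.1836 0.2166] [ 0.1878  0.817  -0.7535] [ 3.1176  0.3778 -0.0029]
scene 85 [0.5329 0.1783 0.1573] 0.13794295677205373 boss 34 [0.5327 0.1792 0.1135]
  axis [0.535  0.1812] 0.0010017548512021668
  px 312 148
side 93 [0.5334 0.1868 0.1589] 0.13708928193222916 boss 53 [0.5328 0.1852 0.1136]
  axis [0.535  0.1833] 0.0006340298878431085
  px 265 214
wrist 281 [0.5398 0.1841 0.1568] 0.13842346425867233 boss 540 [0.5365 0.1837 0.1143]
  axis [0.5359 0.1831] 0.00016942204758431265
  px 325 209
```

View pics/i.png

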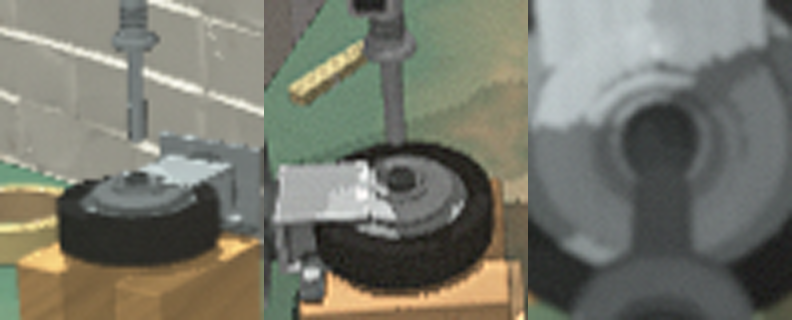

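All three views show the nose upright and centred over the pin: scene crop (137 vs 139) and wrist crop (664 vs 660). The nose's line in the side crop also runs onto the pin. Descending.

Emit:
step_arm:
  moves:
    - [0,0,7,0,0,0,10]
    - [0,0,14,0,0,0,10]
    - [0,0,18,0,0,0,10]
    - [0,0,22,0,0,0,10]
    - [0,0,26,0,0,0,10]
    - [0,0,26,0,0,0,10]
  grip_force: 110

```text
clock: 6.0
tcp_pos: [0.5402, 0.1852, 0.1909]
orientation: [3.118, 0.38, -0.001]
contact_force: [0.1, 0.1, -0.8]
grip_width: 0.0139
gripper_force: 107.2
```

Emit:
step_arm:
  moves:
    - [0,0,5,0,0,0,10]
    - [0,0,10,0,0,0,10]
    - [0,0,15,0,0,0,10]
    - [0,0,20,0,0,0,10]

```text
clock: 6.4
tcp_pos: [0.5406, 0.1854, 0.1715]
orientation: [-3.118, -0.38, -0.001]
contact_force: [-1.3, -1.2, 6.1]
grip_width: 0.0137
gripper_force: 107.7
```

Emit:
step_arm:
  moves:
    - [0,0,5,0,0,0,10]
    - [0,0,10,0,0,0,10]
    - [0,0,15,0,0,0,10]
    - [0,0,20,0,0,0,10]
    - [0,0,24,0,0,0,10]

```text
clock: 6.9
tcp_pos: [0.5406, 0.1854, 0.1474]
orientation: [3.118, 0.38, 0.001]
contact_force: [-1.0, -1.0, 4.8]
grip_width: 0.0139
gripper_force: 107.7
```

Emit:
step_arm:
  moves:
    - [0,0,2,0,0,0,10]
    - [0,0,4,0,0,0,10]
    - [0,0,5,0,0,0,10]

```text
clock: 7.2
tcp_pos: [0.5405, 0.1854, 0.1423]
orientation: [-3.118, -0.38, -0.0]
contact_force: [-0.3, -0.7, 4.9]
grip_width: 0.014
gripper_force: 107.7
```

Emit:
step_arm:
  moves:
    - [0,0,1,0,0,0,10]
    - [0,0,2,0,0,0,10]
    - [0,0,2,0,0,0,10]

```text
clock: 7.5
tcp_pos: [0.5406, 0.1854, 0.1414]
orientation: [3.118, 0.38, 0.001]
contact_force: [-3.7, -2.8, 13.1]
grip_width: 0.0136
gripper_force: 108.7
```

```bash
python3 - <<'E'
from h import *
ims=[]
for n in('scene','side','wrist'):
    f=grab(n)
    p,_=cv2.projectPoints(np.array([[.5348,.1829,.125]]),f['rvec'].astype(float),np.asarray(f['tvec'],float),np.asarray(f['mtx'],float),None)
    u,v=p.ravel().astype(int);A=f['image'][max(0,v-40):v+40,max(0,u-33):u+33,::-1]
    ims.append(cv2.resize(A,(264,320),interpolation=cv2.INTER_CUBIC))
cv2.imwrite('pics/j.png',np.hstack(ims));print(r.get_obs()['tcp_pos'],r.get_obs()['contact_force'])
E
```

```text
[0.54058425 0.18543891 0.14141094] [-3.77139348 -1.11372111 12.36749003]
```

View pics/j.png

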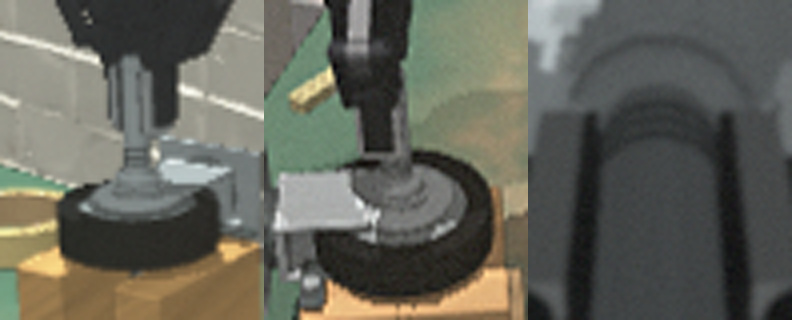

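The collar is down on the boss (scene crop (137,185)), the TCP has stopped at the predicted height, and the force is climbing. A small firm press, then relax and release.

Emit:
step_arm:
  moves:
    - [0,0,1,0,0,0,10]
    - [0,0,1,0,0,0,10]

```text
clock: 7.85
tcp_pos: [0.5407, 0.1855, 0.1413]
orientation: [3.118, 0.38, 0.002]
contact_force: [-6.1, -4.2, 19.6]
grip_width: 0.0135
gripper_force: 109.5
```

Emit:
step_arm:
  moves:
    - [0,0,-1,0,0,0,10]
    - [0,0,-1,0,0,0,20]
    - [0,0,-1,0,0,0,30]
    - [0,0,-1,0,0,0,45]
    - [0,0,-1,0,0,0,50]
    - [0,0,-1,0,0,0,50]
  grip_force: 20

```text
clock: 8.45
tcp_pos: [0.5403, 0.1853, 0.1401]
orientation: [-3.118, -0.38, 0.0]
contact_force: [-0.7, -0.2, 0.2]
grip_width: 0.0503
gripper_force: 0.0
```

Emit:
step_arm:
  moves:
    - [0,0,-20,0,0,0,50]
    - [0,0,-45,0,0,0,50]
    - [0,0,-75,0,0,0,50]
    - [0,0,-105,0,0,0,50]
    - [-40,0,-130,0,0,0,50]
    - [-60,0,-130,0,0,0,50]
    - [-60,0,-130,0,0,0,50]

```text
clock: 9.15
tcp_pos: [0.4803, 0.1706, 0.2712]
orientation: [3.117, 0.382, 0.002]
contact_force: [0.1, -0.1, -0.5]
grip_width: 0.0499
gripper_force: 0.0
```

```bash
python3 - <<'E'
from h import *
np.set_printoptions(precision=4,suppress=True)
ims=[]
for n in('scene','side'):
    f=grab(n);C=cloud(f).reshape(-1,3)
    Q=C[(np.hypot(C[:,0]-.535,C[:,1]-.183)<.02)&(C[:,2]>.117)&(C[:,2]<.2)]
    print(n,Q[:,2].max(),[Q[(Q[:,2]>a)&(Q[:,2]<a+.02)].mean(0) for a in(.125,.145,.165)])
    p,_=cv2.projectPoints(np.array([[.5348,.1829,.105]]),f['rvec'].astype(float),np.asarray(f['tvec'],float),np.asarray(f['mtx'],float),None)
    u,v=p.ravel().astype(int);A=f['image'][v-60:v+60,u-50:u+100,::-1]
    ims.append(cv2.resize(A,(400,320),interpolation=cv2.INTER_CUBIC))
cv2.imwrite('pics/k.png',np.hstack(ims));print(r.get_obs()['tcp_pos'])
E
```

```text
scene 0.18446058290671638 [array([0.5304, 0.1768, 0.1345]), array([0.5291, 0.1761, 0.1549]), array([0.529 , 0.1763, 0.1754])]
side 0.18404900353219764 [array([0.5311, 0.1889, 0.1353]), array([0.5301, 0.1885, 0.1556]), array([0.5294, 0.1863, 0.1767])]
[0.4824 0.1706 0.2704]
```

View pics/k.png

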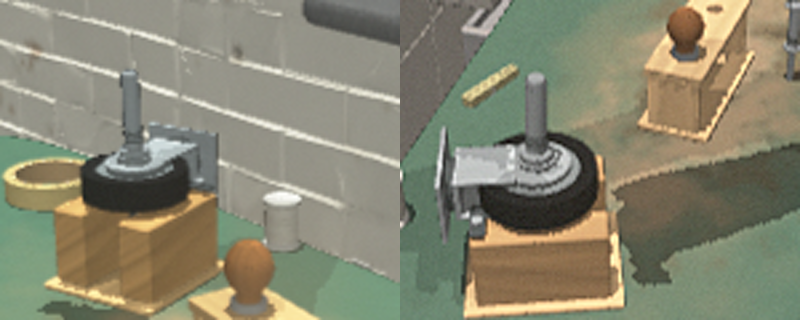

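The punch stands in the bore with its top at 0.184–0.185 m (0.185 expected with the collar seated). The awl is still in the rack, and the gripper is clear.

```bash
python3 -c "
from bench import r
print(r.hand_in())"
```

```text
the job is handed in; nothing more can be done
None
```

The job is handed in at about 9 s of the 40 s allowed: the pin is driven down, the largest drift punch stands in the bore with its collar on the boss, and the awl is still in the rack. I judged the pin's travel from the punch's height, since the pin's lower end was never in view.

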